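# Switch on the mug warmer under the coffee

## Robot

A 6-joint arm with a two-finger parallel gripper is mounted at the origin on a cart in front of the work surface, level with it; the furniture and walls round the work are solid. World frame = base frame: x ahead of the robot, y to its left, z up, the work surface at z = 0. Lengths are in m, angles in rad, forces in N, time in s.
With the tool pointing down it reaches from about 0.275 to 0.85 m from the base axis. Payload 19 kg.
Tool frame: the origin (TCP) lies at the very end of the fingers, on their centre line; the grasp point (between the pads) lies 19 mm behind it; z points along the fingers, y is the line along which they close (so a half turn about z gives the same grasp; the last joint's range is limited). The gripper opens to 85 mm and grips with 20 to 120 N. Pads are 22 mm wide; open, the fingers measure 114 mm over their backs; the gripper's body (76 mm by 85 mm) begins 54 mm behind the grasp point. The pads swing forward as they close: fully open they stand 13 mm farther back than shut.
Start: joints at [-1.268, 0.15, 1.437, -0, 1.554, -0.134], TCP at [0.243, -0.521, 0.231] pointing down, gripper open.
Joint ranges: [-2.8, 2.8], [-0.68, 2.1], [0.12, 2.68], [-1.39, 4.53], [0.16, 2.79], [-2.81, 2.81]. Speed limits (rad/s): [1.89, 1.89, 2.22, 3.01, 3.01, 3.01].

## Interface

Orientations are given as a unit quaternion [x, y, z, w].
In Python, from workcell import bot gives the robot as it stands.
- The arm moves only by the tool drive_tool, never from a script. Its argument "rows" is a list of rows, each a list of 3 entries, a list of its own where there are three numbers: the shift along the world's x, y, z in mm, then the turn about the world's z in rad, then the finger opening in mm, from 0 to 85.4. A call has 1 to 8 rows; each row is the pose to reach, as a shift and turn from the pose commanded when the call began; what a row does not reach only later rows make up. A row lasts 1/8 s, in which the tool goes at most 62.5 mm and 10.7 degrees, less where a joint would pass 70% of its speed; a pose out of reach is approached as far as the arm can. A call with a gripper value outside its range is refused whole. The fingers move at their own pace and stop on an object; "squeeze" is the grip in N (left out, the last holds). Time passes only in rows, so rows that repeat a pose let the fingers close. It gives the time, the measured TCP pose, the force, the opening and the grip force at its end, in the units of the state.
- bot.observe(): the state, without advancing time (a new reading comes with each control period).
- bot.read_camera(name): name is "scene" or "top" or "wrist"; returns (picture, depth): 384x512x3 uint8, blue, green, red; 384x512 float32, m along the optical axis (not along the pixel's ray), 0 where there is no reading.
- bot.camera_info(name): a dict with "fx", "fy", "cx", "cy" (pixels), "D" ([k1, k2, p1, p2, k3] as OpenCV has them; the pictures are not rectified), "view" (4x4, takes a point from world to camera coordinates). Camera axes: x right, y down, z forward; pixel columns grow to the right and rows downward; lengths in m; the calibration is good to about 2 mm. A picture is of the moment at which its call begins: read the wrist's pose just before it. camera_info takes no time and is no camera call; for the wrist camera it gives the pose at the moment of the call.
- bot.close_job(): hands the job in; it is judged then, once.
The state is a dict: "clock": time; "q": joint angles; "joint_vel": joint speeds; "joint_efforts": joint torques, N m; "ee_pos": TCP position; "eef_rot": TCP orientation; "force": force on the tool from outside, world axes, zero at the start; "wrist_torque": the same for the moment, N m; "grip_width": opening from 0.0 (shut) to 1.0 (fully open); "finger_force": force on a finger pad.
Only numpy, scipy, OpenCV 4.12 (cv2) and the standard library are available. Lean on these libraries where they do the work, as an engineer would, in place of code of your own. Each camera call takes 0.05 s, during which the arm holds its last target. There are 200 camera calls.

## Task

The coffee mug is standing on one of the two mug warmers and that warmer is still off. Push the knob of the warmer under the mug in, turn it clockwise past its safety stop to the orange mark, and let it spring back up. Leave the other warmer off and the mug standing on its plate.

Things in the scene. Friction and masses are not known exactly. Their poses are not given: they have to be found in the camera images.
- mug_knob_grip (a point): Black knob of the white warmer that carries the mug: an upright bar 46 mm long, 14 wide, 32 high on a 48 mm disc (top 52 mm above desk). Point: on its vertical axis, 8 mm below the bar's top, 76 mm above desk when up. x along the bar to its white pointer, y across it, z up. Pushed, it sinks up to 8 mm against a spring (5 N at first, 10 N fully in); it rises when let go.
- mug_knob (a joint): Turn of that knob, rad, clockwise from above: 0 off (black mark, toward the plate), 1.25 on (orange mark), 1.4 end stop. Starts at 0 to 0.12. Up, it turns only to the safety stop at about 0.3; held in by more than 6 mm it passes, and it can rise again from about 0.9. Stays where left; friction 0.06 N m. It stands on a control block 42 mm high, axis 118 mm in front of the plate's centre.
- spare_knob (a joint): The same knob on the other, like warmer, whose plate is empty: to be left off. Both warmers are fixed to the desk: a white base 220 x 125 mm with a dark round hot plate, its top 18 mm above the desk, and the control block in front.
- mug: The white mug of coffee, about 92 mm across and 95 mm high with a handle, standing on the hot plate of the warmer to be switched on; origin level with its underside and 17 mm from the cup's axis, which lies at y = +17 mm in its own frame (the handle points to -y); z up.

How it is judged:
By the outcome, as a careful person would: the job done as asked, in the order asked, and still so for the second after the job is handed in, with the robot touching nothing.
It also fails if it takes over 29 s, if anything falls off the work surface, if the arm or the gripper's body presses on something with over 40 N, if the wrist force passes 120 N, or if a joint passes its speed limit or range.

## Working session

There is one attempt and no reset: what is moved stays moved. The work goes in short steps, Python scripts to look and compute and a tool call to move; the robot and the scene stay as the last step left them, time stands still between calls to the robot, and variables do not carry over. Pictures are saved under pics/ and viewed, at most 10 in all, crops included, and the job is handed in when it is done.

Besides the shell and the picture viewer there is one more tool, called after "Call:" as name(argument=value, ...), one argument or row to a line, values as JSON. drive_tool: Moves the arm, as the interface text tells. Its arguments: {"type":"object","properties":{"rows":{"type":"array"},"squeeze":{"type":"number"}},"required":["rows"]}

```bash
mkdir -p pics; cat > h.py <<'E'
import numpy as np,cv2,pickle
from workcell import bot
def K(i): return np.array([[i['fx'],0,i['cx']],[0,i['fy'],i['cy']],[0,0,1.]])
def cloud(i,d):
    h,w=d.shape; u,v=np.meshgrid(np.arange(w),np.arange(h))
    p=cv2.undistortPoints(np.stack([u,v],-1).reshape(-1,1,2).astype(np.float64),K(i),np.array(i['D'],float)).reshape(h,w,2)
    c=np.dstack([p*d[...,None],d]); V=np.array(i['view'])
    W=(c-V[:3,3])@V[:3,:3]; W[d<=0]=np.nan; return W
E
python3 - <<'E'
from h import *
s=bot.observe();print(s)
for n in('top','scene'):
    i=bot.camera_info(n);p,d=bot.read_camera(n);cv2.imwrite(f'pics/{n}0.png',p);pickle.dump((i,p,d),open(n+'.pkl','wb'));print(n,i)
E
```

```text
{'clock': 0.0, 'q': array([-1.26802939e+00,  1.50976774e-01,  1.43801904e+00,  4.96655583e-05,
        1.55379024e+00, -1.33992214e-01]), 'joint_vel': array([ 0.00168625, -0.00032967,  0.00044331, -0.00124033,  0.00136203,
       -0.00154911]), 'joint_efforts': array([ 1.99075832e-03, -7.13070989e+01, -5.70849967e+01, -8.77204297e-05,
        9.37032601e-03, -3.22515007e-05]), 'ee_pos': array([ 0.24315689, -0.52079305,  0.23068668]), 'eef_rot': array([ 9.76249714e-01,  2.16647502e-01, -2.55537190e-05, -5.96670611e-04]), 'force': array([-0.75308239, -0.93200577, -0.33346783]), 'wrist_torque': array([ 0.02670378, -0.01855318,  0.01790109]), 'finger_force': 0.0, 'grip_width': 0.9994630032903163}
top {'fx': 359.9542496016499, 'fy': 359.9542496016499, 'cx': 257.4345557184327, 'cy': 197.8044764636694, 'D': array([-0.08001788,  0.        ,  0.        ,  0.        ,  0.        ]), 'view': array([[-0.01753027, -0.99983716,  0.00428295,  0.07064779],
       [-0.99172082,  0.01684265, -0.12730335,  0.55265674],
       [ 0.12721048, -0.00647915, -0.99185458,  0.86735531],
       [ 0.        ,  0.        ,  0.        ,  1.        ]])}
scene {'fx': 434.4138563881825, 'fy': 434.4138563881825, 'cx': 249.12053478863837, 'cy': 184.75956399068028, 'D': array([-0.11351052,  0.        ,  0.        ,  0.        ,  0.        ]), 'view': array([[-0.76083571, -0.6489391 , -0.00265808,  0.46941166],
       [-0.44452742,  0.52415269, -0.72640163,  0.27549984],
       [ 0.47278366, -0.55149071, -0.68726531,  0.66865324],
       [ 0.        ,  0.        ,  0.        ,  1.        ]])}
```

View pics/top0.png

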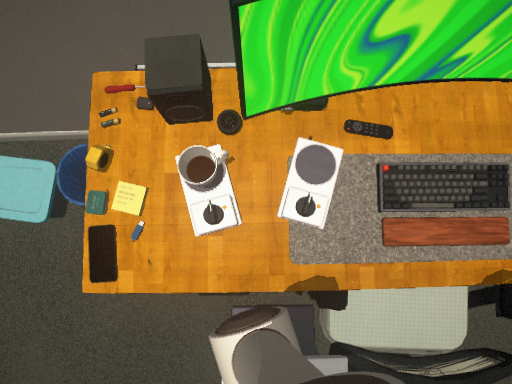

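View pics/scene0.png

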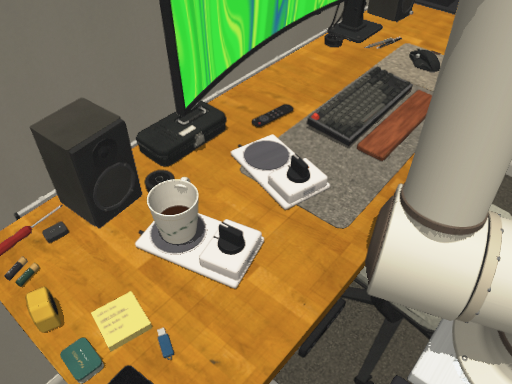

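The mug is on the left warmer: in the top view its knob is at (213,213) and its orange mark near (225,208). The spare knob is at (306,206). Next I'll measure the knob from the depth clouds.

```bash
python3 - <<'E'
from h import *
for n in('top','scene'):
    i,p,d=pickle.load(open(n+'.pkl','rb'));W=cloud(i,d)
    pts=W.reshape(-1,3);col=p.reshape(-1,3).astype(int)
    if n=='top':
        c0=W[205:222,205:222].reshape(-1,3);c0=np.nanmedian(c0,0);print('approx',c0);rc=c0
    near=np.hypot(*(pts[:,:2]-rc[:2]).T)<.045
    for lo,hi in((.070,.095),(.046,.058),(.036,.046)):
        m=near&(pts[:,2]>lo)&(pts[:,2]<hi);q=pts[m]
        if len(q)<4: continue
        w,v=np.linalg.eigh(np.cov(q[:,:2].T))
        pr=(q[:,:2]-q[:,:2].mean(0))@v
        print(n,lo,len(q),q.mean(0).round(4),'dir',v[:,1].round(3),np.ptp(pr,axis=0).round(4),'mid',(q[:,:2].min(0)+q[:,:2].max(0))/2)
    # white base outline and dark colors
    m=(np.hypot(*(pts[:,:2]-rc[:2]).T)<.25)&(col.min(1)>150)&(pts[:,2]>.008)&(pts[:,2]<.05)&(np.abs(pts[:,1]-rc[1])<.14)
    r=cv2.minAreaRect((pts[m][:,:2]).astype(np.float32)*1000);print(n,'base',r,cv2.boxPoints(r).round(0).tolist())
    u,v=(213,213) if n=='top' else (232,238)
    cv2.imwrite(f'pics/{n}c.png',cv2.resize(p[v-45:v+45,u-60:u+60],None,fx=6,fy=6,interpolation=2))
    hh=cv2.cvtColor(p,cv2.COLOR_BGR2HSV)
E
```

```text
approx [0.51566624 0.16712264 0.05263198]
top 0.07 123 [0.5142 0.1711 0.0821] dir [-0.99  -0.141] [0.014  0.0458] mid [0.51462646 0.17188386]
top 0.046 175 [0.5138 0.1698 0.0514] dir [-0.122  0.992] [0.0442 0.0482] mid [0.51340991 0.17231185]
top 0.036 670 [0.5158 0.1645 0.0412] dir [-0.329  0.944] [0.0821 0.0893] mid [0.51595271 0.16700363]
top base ((581.9194946289062, 189.82333374023438), (218.36366271972656, 124.11405944824219), 14.809772491455078) [[461.0, 222.0], [492.0, 102.0], [703.0, 158.0], [672.0, 278.0]]
scene 0.07 272 [0.5103 0.1739 0.0811] dir [-0.983 -0.183] [0.0155 0.0455] mid [0.51263162 0.17127288]
scene 0.046 242 [0.5077 0.1828 0.0523] dir [-0.904 -0.428] [0.0586 0.052 ] mid [0.51194411 0.1688474 ]
scene 0.036 811 [0.5067 0.1712 0.0428] dir [0.251 0.968] [0.086  0.0895] mid [0.51429064 0.16714209]
scene base ((580.480224609375, 190.5909881591797), (219.1882781982422, 124.93025970458984), 14.554896354675293) [[459.0, 224.0], [490.0, 103.0], [702.0, 158.0], [671.0, 279.0]]
```

View pics/topc.png

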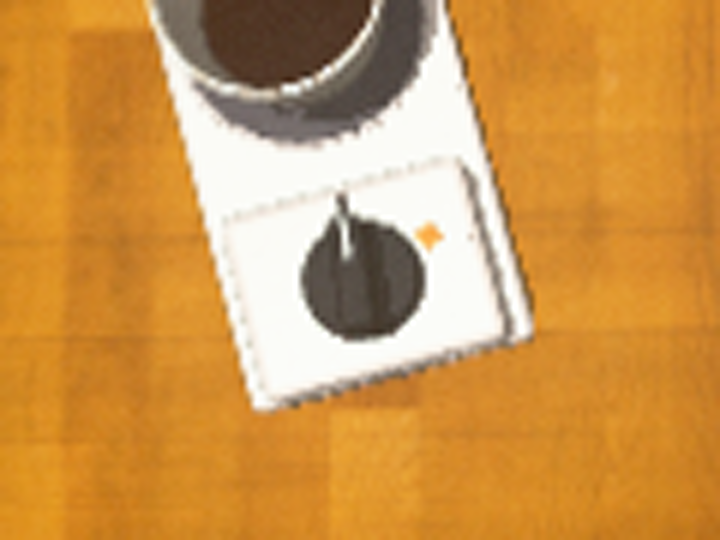

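View pics/scenec.png

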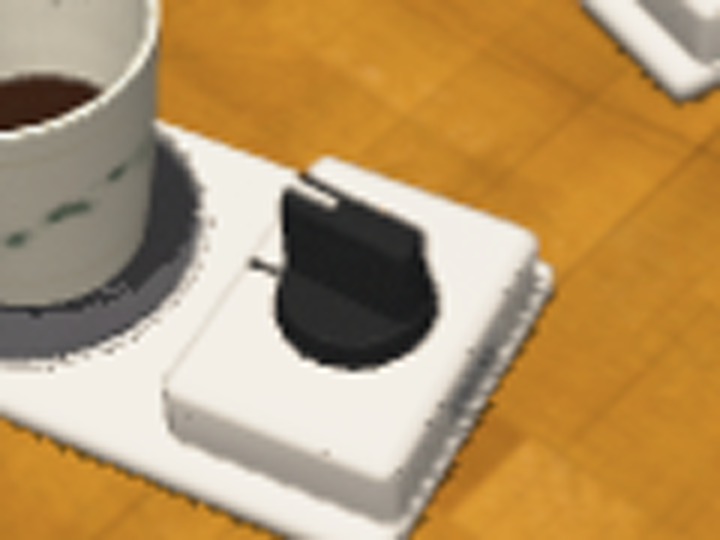

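Measured values: knob axis at about (0.513, 0.172), warmer axis at 14.7°, bar at 9.3° (already 0.09 rad clockwise). For wrist range I'll use the half-turned grasp, a total yaw of about +2.87 rad.

Call:
drive_tool(
  rows=[
    [[40,60,0],0.18,85],
    [[80,120,0],0.36,85],
    [[120,180,0],0.54,85],
    [[150,240,0],0.72,85],
    [[180,300,0],0.9,85],
    [[210,360,0],1.08,85],
    [[230,420,0],1.26,85],
    [[250,480,0],1.43,85],
  ],
  squeeze=60,
)

```text
clock: 1.1
ee_pos: [0.4788, -0.08, 0.2311]
eef_rot: [0.593, 0.805, -0.0, -0.0]
force: [0.0, -1.2, 0.4]
grip_width: 0.996
finger_force: 0.0
```

Call:
drive_tool(
  rows=[
    [[5,50,0],0.18,85],
    [[10,100,0],0.36,85],
    [[15,150,0],0.54,85],
    [[20,213,0],0.72,85],
    [[20,213,0],0.9,85],
    [[20,213,0],1.08,85],
    [[20,213,0],1.26,85],
    [[20,213,0],1.438,85],
  ],
)

```text
clock: 2.1
ee_pos: [0.4983, 0.131, 0.231]
eef_rot: [-0.085, 0.996, -0.0, -0.0]
force: [0.1, -0.1, -0.4]
grip_width: 0.997
finger_force: 0.0
```

Call:
drive_tool(
  rows=[
    [[0,0,0],0,50],
    [[0,0,0],0,50],
    [[0,0,0],0,50],
  ],
)

```text
clock: 2.48
ee_pos: [0.4984, 0.131, 0.2312]
eef_rot: [-0.08, 0.997, -0.0, -0.0]
force: [0.1, -0.0, -0.8]
grip_width: 0.586
finger_force: 0.0
```

```bash
python3 - <<'E'
from h import *
s=bot.observe();print(s['clock'],s['ee_pos'],s['q'],s['force'],s['grip_width'])
q=s['eef_rot'];from scipy.spatial.transform import Rotation as R
M=R.from_quat(q).as_matrix();print('yaw of tool x,deg',np.degrees(np.arctan2(M[1,0],M[0,0])),M[:,2])
i=bot.camera_info('wrist');p,d=bot.read_camera('wrist');W=cloud(i,d);cv2.imwrite('pics/w1.png',p)
q=W.reshape(-1,3);m=(np.hypot(q[:,0]-.513,q[:,1]-.172)<.04)&(q[:,2]>.07)&(q[:,2]<.095);q=q[m]
if len(q)>9:
    c=q.mean(0);r=cv2.minAreaRect(q[:,:2].astype(np.float32)*1000);print(len(q),c,r)
E
```

```text
2.475 [0.49842152 0.13099313 0.23121134] [ 1.07463483e-01  2.57362841e-02  1.57280680e+00 -6.70185606e-05
  1.54317354e+00 -1.62398607e+00] [ 0.07422017 -0.0058708  -0.77226446] 0.586332410958302
yaw of tool x,deg -170.79514211525645 [-1.16074994e-04 -7.99037586e-05 -9.99999990e-01]
737 [0.51257367 0.17182391 0.0813378 ] ((514.162841796875, 172.82093811035156), (45.55002975463867, 14.238677978515625), 8.63823127746582)
```

View pics/w1.png

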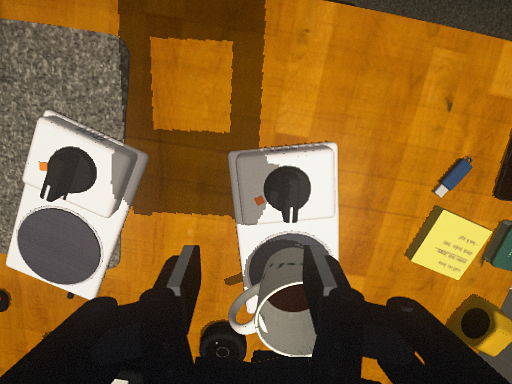

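The wrist view shows the knob at (289,190) with its pointer toward the plate and the mug at (290,300). The knob is at (0.5135, 0.1723), and the tool yaw already matches the bar.

Call:
drive_tool(
  rows=[
    [[15,41,0],0,50],
    [[15,41,-30],0,50],
    [[15,41,-60],0,50],
    [[15,41,-80],0,50],
    [[15,41,-100],0,50],
    [[15,41,-100],0,50],
  ],
)

```text
clock: 3.28
ee_pos: [0.5128, 0.1719, 0.1301]
eef_rot: [-0.081, 0.997, -0.0, -0.001]
force: [-1.2, -0.1, -0.1]
grip_width: 0.584
finger_force: 0.0
```

Call:
drive_tool(
  rows=[
    [[0,0,-25],0,50],
    [[0,0,-50],0,50],
    [[0,0,-65],0,50],
    [[0,0,-72],0,50],
    [[0,0,-72],0,50],
  ],
)

```text
clock: 3.9
ee_pos: [0.5137, 0.172, 0.0596]
eef_rot: [-0.081, 0.997, -0.0, 0.0]
force: [-0.4, 0.1, 0.6]
grip_width: 0.583
finger_force: 0.0
```

Call:
drive_tool(
  rows=[
    [[0,0,0],0,30],
    [[0,0,0],0,20],
    [[0,0,0],0,8],
    [[0,0,0],0,8],
    [[0,0,0],0,8],
    [[0,0,0],0,8],
  ],
  squeeze=50,
)

```text
clock: 4.65
ee_pos: [0.5137, 0.172, 0.0594]
eef_rot: [-0.081, 0.997, -0.0, 0.0]
force: [1.7, -1.7, 5.1]
grip_width: 0.153
finger_force: 51.3
```

Call:
drive_tool(
  rows=[
    [[0,0,-3],0,8],
    [[0,0,-6],0,8],
    [[0,0,-8],0,8],
    [[0,0,-8],0,8],
    [[0,0,-8],0,8],
  ],
)

```text
clock: 5.28
ee_pos: [0.5138, 0.172, 0.0519]
eef_rot: [-0.081, 0.997, -0.0, 0.0]
force: [-1.2, -3.1, 11.8]
grip_width: 0.157
finger_force: 52.4
```

Call:
drive_tool(
  rows=[
    [[0,0,0],-0.1,8],
    [[0,0,0],-0.2,8],
    [[0,0,0],-0.3,8],
    [[0,0,0],-0.4,8],
    [[0,0,0],-0.5,8],
    [[0,0,0],-0.5,8],
  ],
)

```text
clock: 6.02
ee_pos: [0.5137, 0.172, 0.0518]
eef_rot: [0.168, 0.986, 0.0, 0.0]
force: [-2.2, -2.7, 12.1]
grip_width: 0.15
finger_force: 52.3
```

```bash
python3 - <<'E'
from h import *
from scipy.spatial.transform import Rotation as R
s=bot.observe();M=R.from_quat(s['eef_rot']).as_matrix()
print(s['wrist_torque'],s['force'],'yaw',np.degrees(np.arctan2(M[1,0],M[0,0]))+180,s['q'],s['grip_width'],s['finger_force'])
E
```

```text
[-0.53572197  0.21634889 -0.02158606] [-2.2139349  -2.65845279 12.09227436] yaw 340.604974718117 [ 1.80904543e-01  2.10828223e-01  1.74585566e+00 -2.41998615e-04
  1.18418545e+00 -1.05129363e+00] 0.15046795941429653 52.32701003551483
```

The torque is small and the knob is past the safety stop. I'll turn the remaining 0.655 rad.

Call:
drive_tool(
  rows=[
    [[0,0,0],-0.13,8],
    [[0,0,0],-0.26,8],
    [[0,0,0],-0.39,8],
    [[0,0,0],-0.52,8],
    [[0,0,0],-0.66,8],
    [[0,0,0],-0.66,8],
    [[0,0,0],-0.66,8],
  ],
)

```text
clock: 6.9
ee_pos: [0.5137, 0.172, 0.0518]
eef_rot: [0.478, 0.878, 0.0, 0.0]
force: [-1.3, -3.0, 12.3]
grip_width: 0.156
finger_force: 52.3
```

Call:
drive_tool(
  rows=[
    [[0,0,3],0,8],
    [[0,0,6],0,8],
    [[0,0,8],0,8],
    [[0,0,8],0,8],
  ],
)

```text
clock: 7.4
ee_pos: [0.5137, 0.172, 0.0595]
eef_rot: [0.478, 0.878, 0.0, 0.0]
force: [2.5, -2.0, 5.4]
grip_width: 0.154
finger_force: 51.3
```

```bash
python3 - <<'E'
from h import *
from scipy.spatial.transform import Rotation as R
s=bot.observe();M=R.from_quat(s['eef_rot']).as_matrix()
print(s['wrist_torque'],s['force'],'yaw',np.degrees(np.arctan2(M[1,0],M[0,0]))+180-360,s['ee_pos'])
E
```

```text
[-0.43941155 -0.40136712 -0.06910763] [ 2.51128579 -2.03986432  5.40755835] yaw -57.111558037577254 [0.51368352 0.17195029 0.05946095]
```

Call:
drive_tool(
  rows=[
    [[0,0,0],0,25],
    [[0,0,0],0,45],
    [[0,0,0],0,45],
    [[0,0,0],0,45],
    [[0,0,20],0,45],
    [[0,0,50],0,45],
    [[0,0,90],0,45],
    [[0,0,130],0,45],
  ],
)

```text
clock: 8.4
ee_pos: [0.5133, 0.172, 0.1905]
eef_rot: [0.478, 0.878, -0.0, -0.0]
force: [-0.1, -1.3, -0.4]
grip_width: 0.527
finger_force: 0.0
```

Call:
drive_tool(
  rows=[
    [[-30,-50,20],0,45],
    [[-50,-100,30],0,45],
    [[-60,-150,30],0,45],
    [[-70,-200,30],0,45],
    [[-70,-200,30],0,45],
    [[-70,-200,30],0,45],
  ],
)

```text
clock: 9.15
ee_pos: [0.4435, -0.0278, 0.2193]
eef_rot: [0.478, 0.878, 0.0, -0.0]
force: [-0.2, 0.9, -0.3]
grip_width: 0.527
finger_force: 0.0
```

```bash
python3 - <<'E'
from h import *
P=[]
for n in('top','scene'):
    i=bot.camera_info(n);p,d=bot.read_camera(n);W=cloud(i,d)
    q=W.reshape(-1,3);m=(np.hypot(q[:,0]-.5135,q[:,1]-.172)<.032)&(q[:,2]>.073)&(q[:,2]<.095);q=q[m]
    if len(q)>9: print(n,len(q),q.mean(0),np.percentile(q[:,2],90),cv2.minAreaRect(q[:,:2].astype(np.float32)*1000))
    u,v=(213,190) if n=='top' else (215,225)
    P.append(cv2.resize(p[v-60:v+60,u-50:u+50],None,fx=4,fy=4,interpolation=2))
cv2.imwrite('pics/end.png',np.hstack(P));s=bot.observe();print(s['clock'],s['force'],s['ee_pos'])
E
```

```text
top 120 [0.51411697 0.1713391  0.08254031] 0.08504136359833543 ((514.214599609375, 171.81248474121094), (13.714887619018555, 45.881080627441406), 31.939054489135742)
scene 204 [0.51022659 0.17455446 0.08327974] 0.08626672232962444 ((512.8824462890625, 171.75674438476562), (13.946757316589355, 46.400718688964844), 32.74607467651367)
9.25 [ 0.62938869 -0.42196328 -0.21758827] [ 0.44362757 -0.02714621  0.21923043]
```

View pics/end.png

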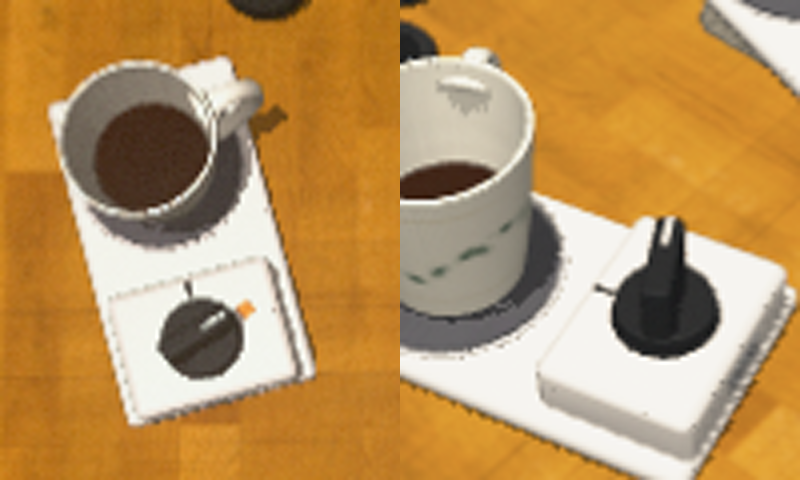

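The pointer in the top crop, near (215,322), points at the orange mark at (246,308). The bar is at about -57.7°, so the knob reads about 1.26 rad and it is up. The mug is still on its plate.

```bash
python3 -c "
from workcell import bot
print(bot.close_job())"
```

```text
the job is handed in; nothing more can be done
None
```

The knob of the warmer under the mug was pushed in, turned to the orange mark (about 1.26 rad) and sprang back up; the mug is still on its plate, the spare warmer was never touched, and I handed the job in at about 9.3 s.

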